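Refit a control module and book the job as finished

TASK

Put the loose control module into the pocket of the opened appliance base, fully home, flat and square, and then swing the steel latch all the way across it. Then lift the job-tag hanger out of its wooden stand, hook it onto the rail in the half away from the marker bar (the right half seen from the robot), slide it along the rail without unhooking it until its middle hangs right above the marker bar, and let go so that it hangs free. Leave the screwdriver, the jar and the spool where they are.

Things in the scene. Friction and masses are not known exactly. Their poses are not given: they have to be found in the camera images.
- module: Loose control module, 0.13-0.25 kg, lying flat right of the appliance base, yaw up to 0.6 rad: flat black block 100 (x) x 60 (y) x 18 mm, its corner at -x, +y cut out (22 in x, 20 in y); on top an aluminium fin block 28 (x) x 14 (y) x 28 high centred at x -10, y 0, top 46 above the underside. Origin: centre of the underside of the full 100 x 60 outline.
- module_grip (a point): Point inside the module's fin block, at (-10, 0, 40) in the module's frame; the fingers can close on the fin block's 14 mm along the module's y.
- housing: Opened white plastic appliance base, fixed: x -66 to 84, y -47 to 47, rim 45 mm high, with a pocket in its top (see pocket). Origin: on the bench under the pocket's centre. x points away from the robot (yaw up to 0.25 rad). Seated, the module's axes lie along the housing's and its flat top is 3 above the rim.
- pocket (a point): Centre of the pocket's floor, 30 mm above the bench; a seated module's origin is here. Pocket 103 (x) x 63 (y), 1.5 play all round; straight walls up to z 40, then a 45 degree lead-in widening 5 a side up to the rim at z 45. A step 8.5 high, 21.5 (x) x 19.5 (y), fills its corner at -x, +y: the module goes home only with its cut-out corner there.
- latch (a joint): Flat steel bar swivelling about a vertical axis on the housing; rad, positive counter-clockwise from above. 0: points to the housing's +y, clear of the pocket (starts 0 to 0.2). 1.57 (its stop): points to the housing's -x, across the module's edge; above 1.35 is across. About 2 N at its pin moves it; it stays where left. It passes 3 mm above a seated module's flat top.
- latch_pin (a point): Point on the upright steel pin (diameter 12, 24 tall, from 57 to 81 above the bench) near the latch bar's free end, 36 from the swivel axis; the point is 69 above the bench. Pinch or push the pin to swing the latch. The bar is 12 wide and 6 thick and ends 6 beyond the pin's axis.
- latch_hinge (a point): On the latch's swivel axis, at (68, 0, 51) in the housing's frame. Axes as the housing's.
- tag: Job-tag hanger, rigid aluminium, about 90 g, 165 mm tall. Plate 6 (x) x 60 (y) x 55 high with a paper ticket; back leg at x -14.5, z 55 to 115; 20 wide (y) hook open to +x, 25 across inside, front lip at x 12.5 to 16.5 down to z 93; on top a grip tab. Origin: centre of the plate's bottom edge. Starts upright in the stand's slot, opening away from the robot.
- tag_hook (a point): Where the rail's axis lies when the hanger hangs, 112 mm above the hanger's origin, under the hook's inverted V. Axes as the hanger's. The rail enters from the hanger's +x through the gap between leg foot (z 60) and lip (z 93 above the origin); then lower the hanger 36 mm from the gap's middle.
- tag_grip (a point): Point in the grip tab, 146 mm above the hanger's origin. The tab is 10 (x) x 20 (y), z 121 to 165; grip it from above across its 20 (along y) or its 10 (along x). Fingertips may go down to 126 above the origin.
- tag_stand: Fixed plywood block 50 (x) x 90 (y) x 32 mm high with a slot 8 x 63 (along y), 22 deep (slot floor 10 above the bench), holding the hanger's plate with the hanger's axes along the stand's; lift it straight up over 22 to clear. Origin: centre of its underside.
- rail: Fixed round steel rail, diameter 12 mm, 370 long along its y, axis 170 above the bench, on two posts (diameter 16) at y -175 and 175 that do not rise above the rail, on a base board 70 (x) x 400 (y) x 12 high. Origin: on the bench under the rail's middle. x points away from the robot, y to the robot's left.
- rail_mid (a point): Middle of the rail, on its axis, 170 above the bench. Axes as the rail's. Hook on at y below -5 mm in this frame (the right half).
- mark: Marker bar: fixed plain aluminium ridge 78 (x) x 8 (y) x 20 high lying across the rail's base board under the rail, at 40 to 110 in the rail's +y half. Origin: centre of its underside, on the board's top 12 above the bench; axes as the rail's. A hanging tag's plate is 58 above the bench at its lower edge, 26 above this bar.
- screwdriver: Bystander: screwdriver 170 mm long lying beyond the appliance base. Leave it.
- jar: Bystander: closed jar, 52 across, 60 tall, beyond and to the right of the appliance base. Leave it.
- spool: Bystander: grey spool 50 across, 36 tall, beyond the rail. Leave it.
Things that resemble listed ones, but are neither listed nor needed, are in the scene too. There is more than one size of the tag; the one meant has the size given above.

How it is judged:
On the way, in this order (a step that is already met when the one before it is completed fails the run):
1. the module sits home in the pocket, flat and square (horizontal distance between module and pocket below 0.004 m and z of module in the frame of pocket between -0.003 and 0.003 m and angle between the x axis of module and the x axis of housing, either way round below 0.06 rad and angle between module's own z axis and vertical below 0.03 rad), for 0.2 s.
2. the latch is swung across the seated module (all of step 1 and value of joint latch above 1.35 rad), for 0.2 s.
3. the hanger is hooked on the rail, in the half away from the marker bar (x of tag_hook in the frame of rail_mid between -0.009 and 0.009 m and z of tag_hook in the frame of rail_mid between -0.006 and 0.01 m and y of tag_hook in the frame of rail_mid between -0.165 and -0.005 m), for 0.1 s.
4. the hanger passes the middle of the rail while hooked on it (x of tag_hook in the frame of rail_mid between -0.009 and 0.009 m and z of tag_hook in the frame of rail_mid between -0.006 and 0.012 m and y of tag_hook in the frame of rail_mid between 0.002 and 0.028 m).
At the end, for the whole second after the job is handed in: Module home in the pocket (4 mm sideways, 3 mm height, 0.06 rad square, 0.03 rad flat); latch above 1.35 rad; hanger at rest on the rail (9 mm across, 4 mm above), middle within 12 mm of the marker bar along the rail, 0.15 rad upright, 0.2 rad square. Bystanders within 30 mm (all of step 2 and x of tag_hook in the frame of rail_mid between -0.009 and 0.009 m and z of tag_hook in the frame of rail_mid between -0.006 and 0.004 m and y of tag_hook in the frame of mark between -0.012 and 0.012 m and angle between tag's own z axis and vertical below 0.15 rad and angle between the y axis of tag and the y axis of rail, either way round below 0.2 rad and linear speed of tag below 0.03 m/s and linear speed of module below 0.02 m/s); the robot touches nothing.
It fails at once if the screwdriver is moved by more than 30 mm (distance of screwdriver from where it was at the start of the episode above 0.03 m).
It fails at once if the jar is moved by more than 30 mm (distance of jar from where it was at the start of the episode above 0.03 m).
It fails at once if the spool is moved by more than 30 mm (distance of spool from where it was at the start of the episode above 0.03 m).
It also fails if it takes over 64 s, if anything falls off the work surface, if the arm or the gripper's body presses on something with over 40 N, if the wrist force passes 120 N, or if a joint passes its speed limit or range.

ROBOT

A 6-joint arm with a two-finger parallel gripper is mounted at the origin on the work surface. World frame = base frame: x ahead of the robot, y to its left, z up, the work surface at z = 0. Lengths are in m, angles in rad, forces in N, time in s.
With the tool pointing down it reaches from about 0.225 to 0.875 m from the base axis. Payload 3.4 kg.
Tool frame: the origin (TCP) lies where the fingers leave the gripper's body, on its centre line; the fingertips stand 73 mm ahead of it and the grasp point (between the pads) lies 54 mm ahead of it (manip.pinch_z is the distance from the TCP to the grasp point, in m); z points along the fingers, y is the line along which they close (so a half turn about z gives the same grasp; the last joint's range is limited). The gripper opens to 85 mm and grips with 20 to 120 N. Pads are 22 mm wide; open, the fingers measure 114 mm over their backs; the gripper's body (76 mm by 85 mm) begins 54 mm behind the grasp point. The pads swing forward as they close: fully open they stand 13 mm farther back than shut.
Start: joints at [-1.391, 0.276, 1.505, -0, 1.361, -0.121], TCP at [0.17, -0.549, 0.304] pointing down, gripper open.
Joint ranges: [-2.89, 2.89], [-0.75, 2.08], [0.22, 2.7], [-1.18, 4.32], [0.11, 2.71], [-2.7, 2.7]. Speed limits (rad/s): [2.57, 2.57, 3.14, 3.14, 3.14, 3.14].

INTERFACE

Orientations are given as a unit quaternion [w, x, y, z].
In Python, from rig import readout, imaging, manip gives the robot as it stands. The module is installed in compiled form; this text tells all that it offers.
- The arm moves only by the tool servo_tool, never from a script. Its argument "moves" is a list of rows, each an object with "dp": the shift along the tool's x, y, z in units of 0.2 m (1.0 is 0.2 m), a list of three; "delta_rot": the turn, a rotation vector about the tool's x, y, z in units of 0.1 rad (1.0 is 0.1 rad), a list of three; "fingers": the opening, from 0 (shut) to 1 (fully open). In form: [{"dp": [dx, dy, dz], "delta_rot": [wx, wy, wz], "fingers": fingers}, ...]. A call has 1 to 5 rows; each row shifts and turns the commanded pose from where the row before left it, along the tool's axes as they then stand; what a row does not reach is not made up. A row lasts 1/10 s, in which the tool goes at most 50 mm and 8.59 degrees, less where a joint would pass 70% of its speed; a pose out of reach is approached as far as the arm can. A call with a number of a shift or a turn outside -1 to 1 is refused whole. A call with a gripper value outside its range is refused whole. The fingers move at their own pace and stop on an object; "force" is the grip in N (left out, the last holds). Time passes only in rows, so rows that do not move let the fingers close. It gives the time, the measured TCP pose, the force, the opening and the grip force at its end, in the units of the state.
- readout.get_state(): the state, without advancing time (a new reading comes with each control period).
- imaging.get_image(name): name is "scene" or "top"; returns (picture, depth): 420x560x3 uint8, red, green, blue; 420x560 float32, m along the optical axis (not along the pixel's ray), 0 where there is no reading.
- imaging.calibration(name): a dict with "intrinsics" (3x3 intrinsics, pixels), "R" (3x3) and "t" (3): a world point X has camera coordinates R X + t. Camera axes: x right, y down, z forward; pixel columns grow to the right and rows downward; lengths in m; the calibration is good to about 2 mm. A picture is of the moment at which its call begins. calibration takes no time and is no camera call.
- manip.sign_off(): hands the job in; it is judged then, once.
The state is a dict: "clock": time; "qpos": joint angles; "qd": joint speeds; "effort": joint torques, N m; "position": TCP position; "ee_rot": TCP orientation; "contact_force": force on the tool from outside, world axes, zero at the start; "moment": the same for the moment, N m; "width": finger opening in m; "gripper_force": force on a finger pad.
Only numpy, scipy, OpenCV 4.12 (cv2) and the standard library are available. Lean on these libraries where they do the work, as an engineer would, in place of code of your own. Each camera call takes 0.05 s, during which the arm holds its last target. There are 200 camera calls.

## Working session

There is one attempt and no reset: what is moved stays moved. The work goes in short steps, Python scripts to look and compute and a tool call to move; the robot and the scene stay as the last step left them, time stands still between calls to the robot, and variables do not carry over. Pictures are saved under pics/ and viewed, at most 10 in all, crops included, and the job is handed in when it is done.

Besides the shell and the picture viewer there is one more tool, called after "Call:" by a JSON object that holds its "fn" and its "kwargs". servo_tool: Moves the arm, as the interface text tells. Its arguments: {"type":"object","properties":{"moves":{"type":"array"},"force":{"type":"number"}},"required":["moves"]}

```bash
mkdir -p pics; cat > h.py <<'E'
import numpy as np, cv2
from rig import readout, imaging, manip
def grab(n):
    im,d=imaging.get_image(n); np.savez(f'{n}.npz',im=im,d=d); return im,d
def load(n):
    z=np.load(f'{n}.npz'); return z['im'],z['d']
def cloud(n,d):
    c=imaging.calibration(n);K=c['intrinsics'];v,u=np.mgrid[:420,:560]
    X=np.stack([(u-K[0,2])/K[0,0]*d,(v-K[1,2])/K[1,1]*d,d],-1)
    return (X-c['t'])@np.array(c['R'])
E
python3 - <<'E'
from h import *
for n in('scene','top'):
    im,d=grab(n); cv2.imwrite(f'pics/{n}0.png',cv2.resize(im[:,:,::-1],(800,600)))
    c=imaging.calibration(n); print(n,c['intrinsics'],-np.array(c['R']).T@c['t'],np.array(c['R'])[2])
s=readout.get_state();print(s['position'],s['ee_rot'],s['contact_force'],s['width'],s['clock'],manip.pinch_z)
E
```

```text
scene [[397.47674821   0.         289.58741436]
 [  0.         397.47674821 211.82048861]
 [  0.           0.           1.        ]] [0.96051899 0.56326729 0.81352107] [-0.41382246 -0.59539066 -0.68866605]
top [[435.79312841   0.         274.53491897]
 [  0.         435.79312841 202.94561655]
 [  0.           0.           1.        ]] [ 0.46287613 -0.04603263  1.27182772] [ 0.075252    0.02761201 -0.99678218]
[ 0.17028849 -0.54884073  0.3031474 ] [-7.98834642e-04  9.88708329e-01  1.49850596e-01 -2.27686786e-05] [0.0903778  0.4365258  0.05881088] 0.08512871388288483 0.1 0.0539
```

View pics/scene0.png

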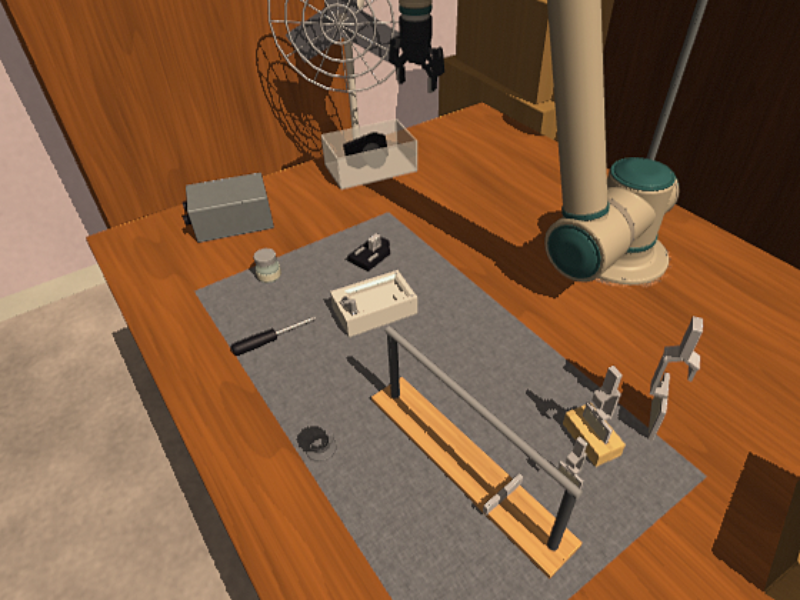

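View pics/top0.png

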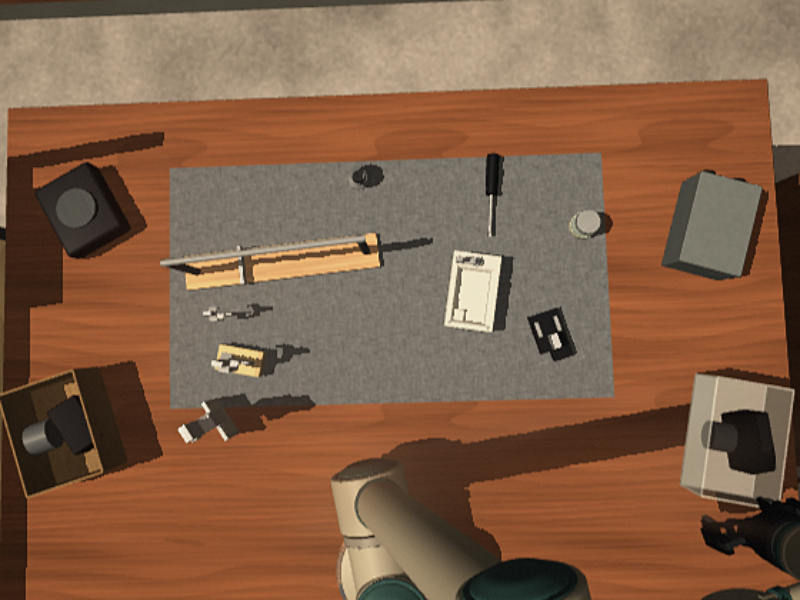

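```bash
python3 - <<'E'
from h import *
s,ds=load('scene');t,dt=load('top')
def crop(im,x,y,w,h): return cv2.resize(im[y:y+h,x:x+w,::-1],(400,300),interpolation=cv2.INTER_CUBIC)
a=np.hstack([crop(s,215,155,100,75),crop(s,385,215,120,140)]);b=np.hstack([crop(t,300,168,110,82),crop(t,115,205,120,110)])
cv2.imwrite('pics/c1.png',np.vstack([a,b]))
# heights
for n,im,d in(('scene',s,ds),('top',t,dt)):
    P=cloud(n,d);np.save(n+'P.npy',P)
    print(n,'mat z',np.median(P[...,2][(abs(P[...,0]-.45)<.05)&(abs(P[...,1])<.05)&(d>0)]))
    m=((P[...,2]>.008)&(P[...,2]<.25)&(P[...,0]>.25)&(P[...,0]<.85)&(abs(P[...,1])<.6)&(d>0)).astype('uint8')
    k,l,st,c=cv2.connectedComponentsWithStats(m)
    for i in range(1,k):
        if st[i,4]>20:
            Q=P[l==i];print(i,st[i],np.round(np.percentile(Q,[2,50,98],axis=0),3).tolist())
E
```

```text
scene mat z 0.0010718833631792504
1 [250 103  20  24 321] [[0.251, -0.6, 0.01], [0.28, -0.593, 0.049], [0.319, -0.583, 0.089]]
13 [ 138  131   54   35 1117] [[0.593, -0.599, 0.011], [0.659, -0.58, 0.058], [0.733, -0.557, 0.092]]
18 [243 163  30  25 419] [[0.412, -0.352, 0.009], [0.464, -0.321, 0.018], [0.511, -0.286, 0.046]]
20 [177 173  20  24 340] [[0.657, -0.416, 0.009], [0.682, -0.384, 0.044], [0.703, -0.373, 0.062]]
21 [ 231  189   61   45 1715] [[0.48, -0.22, 0.01], [0.555, -0.16, 0.036], [0.628, -0.115, 0.062]]
22 [162 221  59  28 350] [[0.672, -0.229, 0.009], [0.783, -0.215, 0.02], [0.831, -0.208, 0.027]]
23 [ 454  221   38   86 1059] [[0.289, 0.309, 0.016], [0.324, 0.336, 0.152], [0.35, 0.359, 0.236]]
24 [ 260  228  178  176 8470] [[0.416, 0.039, 0.01], [0.617, 0.289, 0.014], [0.664, 0.405, 0.177]]
26 [218 306  14  12  72] [[0.783, 0.051, 0.008], [0.8, 0.064, 0.02], [0.813, 0.076, 0.037]]
34 [536 341  24  73 760] [[0.265, 0.549, 0.009], [0.377, 0.583, 0.044], [0.421, 0.599, 0.099]]
top mat z 0.0003661166353310638
3 [340 107   9  58 308] [[0.673, -0.232, 0.011], [0.779, -0.21
[... 504 characters left out ...]
, [0.661, 0.398, 0.178]]
62 [ 310  175   41   57 1833] [[0.477, -0.219, 0.025], [0.55, -0.17, 0.04], [0.623, -0.119, 0.058]]
81 [142 214  23  10 110] [[0.508, 0.312, 0.013], [0.518, 0.33, 0.085], [0.532, 0.34, 0.123]]
84 [370 215  32  38 715] [[0.416, -0.36, 0.012], [0.461, -0.324, 0.018], [0.507, -0.288, 0.047]]
104 [148 241  38  22 619] [[0.4, 0.254, 0.015], [0.428, 0.291, 0.034], [0.455, 0.339, 0.176]]
108 [  50  256   37   66 1427] [[0.254, 0.545, 0.011], [0.324, 0.576, 0.07], [0.418, 0.598, 0.102]]
121 [124 278  43  32 629] [[0.282, 0.308, 0.012], [0.32, 0.324, 0.143], [0.349, 0.353, 0.237]]
123 [481 278  19  33 428] [[0.251, -0.6, 0.011], [0.286, -0.592, 0.055], [0.324, -0.584, 0.091]]
```

View pics/c1.png

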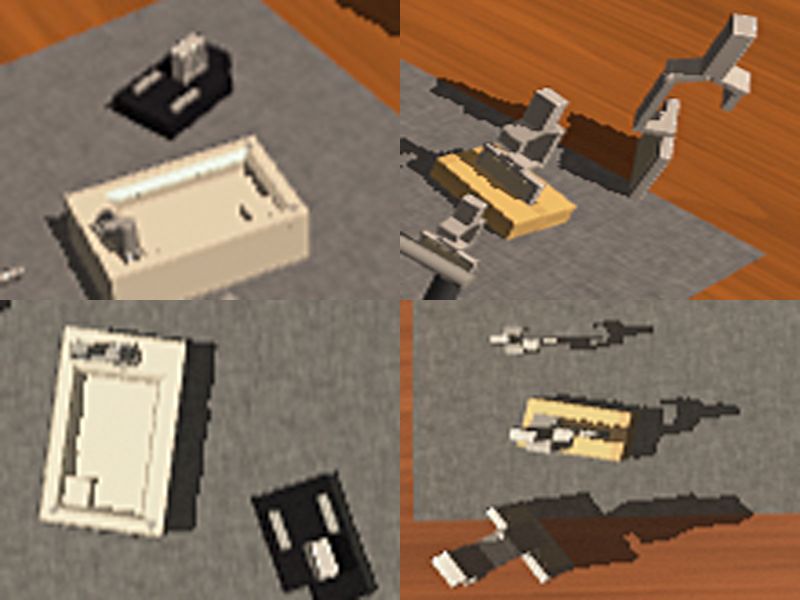

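```bash
cat > fit.py <<'E'
from h import *
def rect(Q):
    (c,(w,h),a)=cv2.minAreaRect((Q[:,:2]*1000).astype('float32')); 
    if w<h: w,h,a=h,w,a+90
    return np.round(c,1).tolist(),round(w,1),round(h,1),round((a+90)%180-90,1)
def sel(P,im,x,y,z,f=None):
    m=(P[...,0]>x[0])&(P[...,0]<x[1])&(P[...,1]>y[0])&(P[...,1]<y[1])&(P[...,2]>z[0])&(P[...,2]<z[1])
    if f is not None: m&=f(im.astype(int))
    return P[m]
R=[('housing rim',(.46,.65),(-.24,-.1),(.042,.050),None),
('pocket floor',(.46,.65),(-.24,-.1),(.026,.034),None),
('latchpin',(.46,.65),(-.24,-.1),(.060,.09),None),
('module flat',(.39,.53),(-.38,-.27),(.012,.024),None),
('fin',(.39,.53),(-.38,-.27),(.038,.06),None),
('stand',(.38,.47),(.24,.36),(.025,.037),lambda i:i[...,0]>i[...,2]+40),
('tagtop',(.38,.47),(.2,.36),(.168,.185),None),
('tagall',(.38,.47),(.2,.36),(.12,.185),None),
('rail',(.5,.75),(-.05,.45),(.160,.185),None),
('board',(.5,.75),(-.05,.45),(.008,.017),lambda i:i[...,0]>i[...,2]+40),
('mark',(.55,.72),(.1,.35),(.024,.042),None)]
if __name__=='__main__':
    for n in('scene','top'):
        im,d=load(n);P=cloud(n,d)
        for r in R:
            Q=sel(P,im,*r[1:])
            if len(Q)>3: print(n,r[0],len(Q),rect(Q),'med',np.round(np.median(Q,0)*1000,1).tolist(),'mean',np.round(np.mean(Q,0)*1000,1).tolist(),'zmax',round(Q[:,2].max(),4))
E
python3 fit.py
```

```text
scene housing rim 565 ([549.7, -170.4], 150.9, 100.5, -9.6) med [558.0, -173.4, 45.0] mean [553.8, -170.8, 45.0] zmax 0.0498
scene pocket floor 536 ([551.3, -166.1], 148.9, 90.6, -9.5) med [544.0, -171.2, 30.2] mean [545.4, -167.7, 30.3] zmax 0.034
scene latchpin 39 ([608.4, -159.9], 44.4, 11.5, 81.1) med [611.1, -141.8, 71.3] mean [611.4, -147.0, 72.0] zmax 0.0827
scene module flat 314 ([458.0, -324.7], 102.4, 62.2, 17.7) med [471.2, -319.2, 18.2] mean [468.2, -318.5, 18.1] zmax 0.0239
scene fin 38 ([449.0, -328.2], 26.9, 15.3, 21.2) med [449.4, -326.3, 44.4] mean [449.0, -326.6, 44.3] zmax 0.0499
scene stand 499 ([425.9, 298.5], 91.6, 52.4, 78.6) med [437.3, 311.1, 32.5] mean [434.9, 305.3, 32.3] zmax 0.0366
scene tagtop 61 ([426.6, 298.3], 19.6, 11.2, 82.5) med [428.3, 299.4, 174.9] mean [427.6, 299.1, 174.0] zmax 0.1797
scene tagall 275 ([427.0, 298.4], 34.4, 20.9, -12.1) med [430.3, 300.0, 145.6] mean [430.5, 299.7, 147.8] zmax 0.1797
scene rail 1146 ([625.2, 214.6], 370.8, 15.7, -84.8) med [623.7, 254.5, 175.2] mean [624.7, 241.3, 174.5] zmax 0.18
scene board 4686 ([625.4, 214.
[... 764 characters left out ...]
27.0, 44.7] zmax 0.0495
top stand 336 ([427.3, 299.8], 91.9, 50.0, 78.3) med [433.6, 285.1, 32.4] mean [429.2, 289.5, 32.2] zmax 0.037
top tagtop 36 ([427.1, 298.9], 20.2, 9.7, 76.6) med [426.6, 297.2, 174.4] mean [426.9, 297.9, 174.7] zmax 0.1809
top tagall 134 ([426.9, 298.8], 35.8, 20.8, -12.8) med [428.6, 296.4, 129.6] mean [427.7, 297.0, 143.6] zmax 0.1809
top rail 692 ([625.1, 215.6], 370.7, 16.4, -85.1) med [625.7, 214.3, 174.8] mean [625.4, 214.2, 174.7] zmax 0.1812
top board 2224 ([626.3, 215.6], 399.5, 70.8, -84.9) med [618.9, 204.4, 12.3] mean [619.2, 208.1, 12.3] zmax 0.017
top mark 74 ([618.5, 294.0], 76.0, 8.8, 5.4) med [611.9, 293.4, 32.0] mean [613.4, 292.9, 31.5] zmax 0.0374
```

Tag candidates in scene0: the large hanger at (675,375), top 237 mm; the hanger in the plywood stand at (605,405), top 175 mm = 165 + 10; the small one at (573,460), top 123 mm. I choose the stand one. There is only one module, the black one at (370,250), since the dark thing in the clear bin at (365,145) doesn't match. The close crop (c1) agrees: the cut-out corner is at -x,+y and the latch pin points to +y.

Call:
{"fn": "servo_tool", "kwargs": {"moves": [{"dp":[0.1655,-0.065,0.05],"delta_rot":[0,0,0],"fingers":1},{"dp":[0.1655,-0.065,0.05],"delta_rot":[0,0,0],"fingers":1},{"dp":[0.1655,-0.065,0.05],"delta_rot":[0,0,0],"fingers":1},{"dp":[0.1655,-0.065,0.05],"delta_rot":[0,0,0],"fingers":1},{"dp":[0.1655,-0.065,0.05],"delta_rot":[0,0,0],"fingers":1}], "force": 60}}

```text
clock: 0.6
position: [0.31, -0.4369, 0.2532]
ee_rot: [-0.0, 0.989, 0.15, -0.0]
contact_force: [1.0, -0.2, -0.1]
width: 0.0852
gripper_force: 0.0
```

Call:
{"fn": "servo_tool", "kwargs": {"moves": [{"dp":[0.1655,-0.065,0.1],"delta_rot":[0,0,0],"fingers":0.6},{"dp":[0.1655,-0.065,0.1],"delta_rot":[0,0,0],"fingers":0.6},{"dp":[0.1655,-0.065,0.1],"delta_rot":[0,0,0],"fingers":0.6},{"dp":[0.1655,-0.065,0.1],"delta_rot":[0,0,0],"fingers":0.6},{"dp":[0.1655,-0.065,0.1],"delta_rot":[0,0,0],"fingers":0.6}]}}

```text
clock: 1.1
position: [0.4488, -0.3258, 0.1529]
ee_rot: [-0.0, 0.989, 0.15, -0.0]
contact_force: [1.1, -0.5, -0.2]
width: 0.051
gripper_force: 0.0
```

```bash
cat > go.py <<'E'
import sys
from h import *
from scipy.spatial.transform import Rotation as Ro
# go.py x y z yaw_deg (mm): total shift (units) in present tool axes, turn in 0.1 rad
s=readout.get_state();w,x,y,z=s['ee_rot'];R=Ro.from_quat([x,y,z,w])
p=np.array(s['position']);yaw=np.degrees(np.arctan2(*R.as_matrix()[[1,0],0]))
print('t',s['clock'],'p',np.round(p*1000,1),'yaw',round(yaw,2),'q1,q6',np.round([s['qpos'][0],s['qpos'][5]],2),'F',np.round(s['contact_force'],1),'w',round(s['width']*1000,1),'gf',round(s['gripper_force'],1))
if len(sys.argv)>4:
    X,Y,Z,a=map(float,sys.argv[1:5]);d=np.array([X,Y,Z])/1000-p
    print('dp world',np.round(d*1000,1))
    T=Ro.from_euler('z',a,degrees=True)*Ro.from_matrix(np.diag([1.,-1,-1]))
    print('move then turn: dp',np.round(R.inv().apply(d)/.2,4),'turn',np.round((R.inv()*T).as_rotvec()/.1,3),'| turn then move dp',np.round(T.inv().apply(d)/.2,4))
E
python3 go.py 448.3 -327 94 17
```

```text
t 1.1 p [ 448.8 -325.8  152.9] yaw 17.23 q1,q6 [-0.75  0.52] F [ 1.1 -0.5 -0.2] w 51.0 gf 0.0
dp world [ -0.5  -1.2 -58.9]
move then turn: dp [-0.0042  0.0052  0.2943] turn [-0.003  0.003  0.041] | turn then move dp [-0.0042  0.0051  0.2943]
```

Call:
{"fn": "servo_tool", "kwargs": {"moves": [{"dp":[-0.004,0.005,0.1],"delta_rot":[0,0,0.04],"fingers":0.6},{"dp":[0,0,0.1],"delta_rot":[0,0,0],"fingers":0.6},{"dp":[0,0,0.06],"delta_rot":[0,0,0],"fingers":0.6},{"dp":[0,0,0.034],"delta_rot":[0,0,0],"fingers":0.6},{"dp":[0,0,0],"delta_rot":[0,0,0],"fingers":0.4}]}}

```text
clock: 1.6
position: [0.447, -0.3281, 0.0944]
ee_rot: [-0.001, 0.989, 0.148, -0.001]
contact_force: [0.2, 0.6, -0.5]
width: 0.038
gripper_force: 0.0
```

Call:
{"fn": "servo_tool", "kwargs": {"moves": [{"dp":[0,0,0],"delta_rot":[0,0,0],"fingers":0},{"dp":[0,0,0],"delta_rot":[0,0,0],"fingers":0},{"dp":[0,0,0],"delta_rot":[0,0,0],"fingers":0},{"dp":[0,0,0],"delta_rot":[0,0,0],"fingers":0},{"dp":[0,0,0],"delta_rot":[0,0,0],"fingers":0}]}}

```text
clock: 2.1
position: [0.4479, -0.3288, 0.0961]
ee_rot: [0.001, 0.989, 0.148, 0.001]
contact_force: [-0.8, -1.2, 6.7]
width: 0.0129
gripper_force: 61.1
```

Call:
{"fn": "servo_tool", "kwargs": {"moves": [{"dp":[0,0,-0.1],"delta_rot":[0,0,0],"fingers":0},{"dp":[0,0,-0.2],"delta_rot":[0,0,0],"fingers":0},{"dp":[0,0,-0.15],"delta_rot":[0,0,0],"fingers":0},{"dp":[0,0,0],"delta_rot":[0,0,0],"fingers":0}]}}

```text
clock: 2.5
position: [0.4493, -0.3297, 0.1891]
ee_rot: [0.003, 0.989, 0.148, 0.003]
contact_force: [0.6, -0.8, -1.5]
width: 0.0129
gripper_force: 60.2
```

```bash
python3 go.py 531.4 -167.1 184 -9.55
```

```text
t 2.5 p [ 449.3 -329.7  189.1] yaw 17.01 q1,q6 [-0.76  0.52] F [ 0.6 -0.8 -1.5] w 12.9 gf 60.2
dp world [ 82.1 162.6  -5.1]
move then turn: dp [ 0.6304 -0.6575  0.0231] turn [ 0.064 -0.061  4.635] | turn then move dp [ 0.2701 -0.8699  0.0253]
```

Call:
{"fn": "servo_tool", "kwargs": {"moves": [{"dp":[0,0,0],"delta_rot":[0.01,-0.01,0.927],"fingers":0},{"dp":[0,0,0],"delta_rot":[0.01,-0.01,0.927],"fingers":0},{"dp":[0,0,0],"delta_rot":[0.01,-0.01,0.927],"fingers":0},{"dp":[0,0,0],"delta_rot":[0.01,-0.01,0.927],"fingers":0},{"dp":[0,0,0],"delta_rot":[0.01,-0.01,0.927],"fingers":0}]}}

```text
clock: 3.0
position: [0.4467, -0.3274, 0.1833]
ee_rot: [-0.003, 0.996, -0.085, -0.004]
contact_force: [0.7, 0.2, -2.2]
width: 0.0128
gripper_force: 60.1
```

Call:
{"fn": "servo_tool", "kwargs": {"moves": [{"dp":[0.06,-0.19,0],"delta_rot":[0,0,0],"fingers":0},{"dp":[0.06,-0.19,0],"delta_rot":[0,0,0],"fingers":0},{"dp":[0.06,-0.19,0],"delta_rot":[0,0,0],"fingers":0},{"dp":[0.06,-0.19,0],"delta_rot":[0,0,0],"fingers":0},{"dp":[0.03,-0.11,0],"delta_rot":[0,0,0],"fingers":0}]}}

```text
clock: 3.5
position: [0.5297, -0.1625, 0.1837]
ee_rot: [-0.003, 0.997, -0.083, -0.004]
contact_force: [-0.2, -1.0, -1.5]
width: 0.0127
gripper_force: 60.0
```

Call:
{"fn": "servo_tool", "kwargs": {"moves": [{"dp":[0,0,0],"delta_rot":[0,0,0],"fingers":0},{"dp":[0,0,0],"delta_rot":[0,0,0],"fingers":0}]}}

```text
clock: 3.7
position: [0.529, -0.165, 0.1841]
ee_rot: [-0.002, 0.997, -0.082, -0.004]
contact_force: [-0.8, -0.0, -0.8]
width: 0.0131
gripper_force: 60.1
```

```bash
python3 - <<'E'
from h import *
from fit import rect
s,ds=grab('scene');t,dt=grab('top')
for n,im,d in(('scene',s,ds),('top',t,dt)):
    P=cloud(n,d); m=(abs(P[...,0]-.54)<.1)&(abs(P[...,1]+.168)<.09)&(P[...,2]>.085)&(P[...,2]<.118)&(im.max(2)<90)
    Q=P[m]; print(n,len(Q)); 
    if len(Q)>5: print(rect(Q),np.round(np.percentile(Q,[3,50,97],axis=0)*1000,1).tolist())
def crop(im,x,y,w,h): return cv2.resize(im[y:y+h,x:x+w,::-1],(400,400),interpolation=cv2.INTER_CUBIC)
cv2.imwrite('pics/c2.png',np.hstack([crop(s,200,110,120,120),crop(t,290,150,100,100)]))
E
python3 go.py 531.4 -167.1 184 -9.55
```

```text
scene 518
([538.7, -164.4], 100.2, 62.7, -8.8) [[492.4, -196.0, 89.7], [551.0, -154.2, 105.2], [589.1, -133.4, 109.1]]
top 92
([497.1, -161.0], 54.6, 23.3, 62.7) [[486.7, -186.4, 96.1], [494.9, -162.9, 105.8], [515.4, -142.3, 110.2]]
t 3.8 p [ 528.9 -166.1  184.6] yaw -9.58 q1,q6 [-0.43  1.31] F [ 0.5 -0.  -1.5] w 12.7 gf 60.1
dp world [ 2.5 -1.  -0.6]
move then turn: dp [0.013  0.0027 0.003 ] turn [-0.034  0.075 -0.006] | turn then move dp [0.013  0.0027 0.0031]
```

View pics/c2.png

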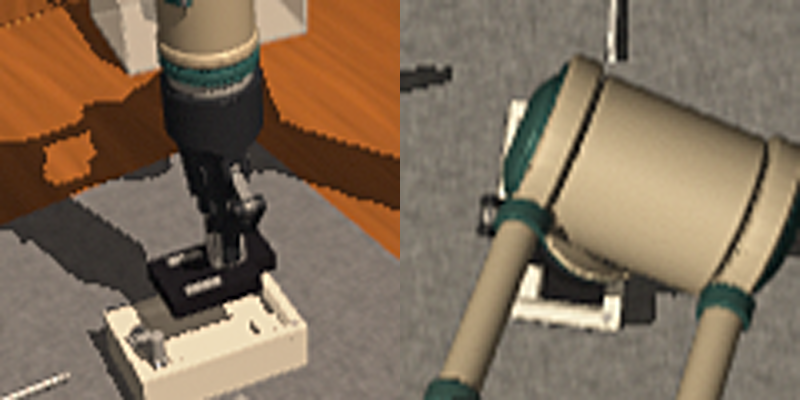

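Call:
{"fn": "servo_tool", "kwargs": {"moves": [{"dp":[0.012,0.005,0],"delta_rot":[-0.03,0.07,0],"fingers":0},{"dp":[0,0,0],"delta_rot":[0,0,0],"fingers":0},{"dp":[0,0,0],"delta_rot":[0,0,0],"fingers":0},{"dp":[0,0,0],"delta_rot":[0,0,0],"fingers":0}]}}

```text
clock: 4.2
position: [0.5317, -0.1673, 0.1854]
ee_rot: [-0.0, 0.996, -0.084, 0.001]
contact_force: [-0.8, 0.7, -1.2]
width: 0.0126
gripper_force: 60.0
```

```bash
cat > mod.py <<'E'
from h import *
from fit import rect
import sys
lo,hi=map(float,sys.argv[1:3])
s,ds=grab('scene');P=cloud('scene',ds)
m=(abs(P[...,0]-.54)<.08)&(abs(P[...,1]+.168)<.07)&(P[...,2]>lo)&(P[...,2]<hi)&(s.max(2)<110)
Q=P[m]; A=np.c_[Q[:,:2]-[.54,-.168],np.ones(len(Q))]
for _ in range(5):
    c=np.linalg.lstsq(A,Q[:,2],rcond=None)[0]; r=Q[:,2]-A@c; k=abs(r)<max(.0025,0); Q,A=Q[k],A[k]
print(len(Q),'plane slope x,y',c[:2],'z',c[2]); print('top surface',rect(Q))
E
python3 mod.py .1 .118; python3 go.py 531.4 -167.1 184 -9.55
```

```text
318 plane slope x,y [-0.00170881 -0.0070613 ] z 0.10746512723116636
top surface ([541.3, -167.4], 100.5, 62.9, -9.8)
t 4.25 p [ 531.7 -167.2  185.4] yaw -9.59 q1,q6 [-0.43  1.31] F [-0.1 -0.6 -1.8] w 12.8 gf 60.0
dp world [-0.3  0.1 -1.4]
move then turn: dp [-0.0016 -0.0005  0.0072] turn [-0.006 -0.011 -0.006] | turn then move dp [-0.0015 -0.0005  0.0072]
```

Call:
{"fn": "servo_tool", "kwargs": {"moves": [{"dp":[-0.001,0.004,0.08],"delta_rot":[0,0,0],"fingers":0},{"dp":[0,0,0.08],"delta_rot":[0,0,0],"fingers":0},{"dp":[0,0,0.04],"delta_rot":[0,0,0],"fingers":0},{"dp":[0,0,0.03],"delta_rot":[0,0,0],"fingers":0},{"dp":[0,0,0.02],"delta_rot":[0,0,0],"fingers":0}]}}

```text
clock: 4.75
position: [0.5317, -0.1677, 0.1352]
ee_rot: [-0.0, 0.997, -0.083, 0.001]
contact_force: [-0.2, -0.6, -1.9]
width: 0.0129
gripper_force: 60.1
```

Call:
{"fn": "servo_tool", "kwargs": {"moves": [{"dp":[0,0,0.02],"delta_rot":[0,0,0],"fingers":0},{"dp":[0,0,0.015],"delta_rot":[0,0,0],"fingers":0},{"dp":[0,0,0.01],"delta_rot":[0,0,0],"fingers":0},{"dp":[0,0,0.005],"delta_rot":[0,0,0],"fingers":0},{"dp":[0,0,0],"delta_rot":[0,0,0],"fingers":0}]}}

```text
clock: 5.25
position: [0.5317, -0.1677, 0.1261]
ee_rot: [-0.0, 0.997, -0.083, 0.001]
contact_force: [-1.9, 1.7, 3.6]
width: 0.0128
gripper_force: 60.5
```

```bash
python3 mod.py .04 .058; python3 go.py 531.4 -167.1 126 -9.55
```

```text
312 plane slope x,y [ 0.00406258 -0.00756374] z 0.04799376290103486
top surface ([554.5, -175.3], 127.1, 81.7, -9.5)
t 5.3 p [ 531.7 -167.6  126.1] yaw -9.55 q1,q6 [-0.43  1.31] F [-1.5  1.4  3.9] w 12.5 gf 60.7
dp world [-0.3  0.5 -0.1]
move then turn: dp [-0.0019 -0.0024  0.0005] turn [-0.005 -0.017  0.001] | turn then move dp [-0.0019 -0.0024  0.0005]
```

Call:
{"fn": "servo_tool", "kwargs": {"moves": [{"dp":[0,0,0.005],"delta_rot":[0,0,0],"fingers":0},{"dp":[0,0,0],"delta_rot":[0,0,0],"fingers":0},{"dp":[0,0,0],"delta_rot":[0,0,0],"fingers":0.4},{"dp":[0,0,0],"delta_rot":[0,0,0],"fingers":0.4},{"dp":[0,0,0],"delta_rot":[0,0,0],"fingers":0.4}]}}

```text
clock: 5.8
position: [0.5317, -0.1677, 0.1242]
ee_rot: [-0.0, 0.997, -0.083, 0.001]
contact_force: [-0.5, 0.9, 0.3]
width: 0.0345
gripper_force: 0.0
```

Call:
{"fn": "servo_tool", "kwargs": {"moves": [{"dp":[0,0,-0.1],"delta_rot":[0,0,0],"fingers":0.4},{"dp":[0,0,-0.2],"delta_rot":[0,0,0],"fingers":0.4},{"dp":[0,0,-0.2],"delta_rot":[0,0,0],"fingers":0.4},{"dp":[0,0,0],"delta_rot":[0,0,0],"fingers":0.4}]}}

```text
clock: 6.2
position: [0.5345, -0.169, 0.2298]
ee_rot: [0.002, 0.997, -0.083, 0.006]
contact_force: [0.7, -0.7, 0.6]
width: 0.034
gripper_force: 0.0
```

```bash
python3 mod.py .04 .058; python3 go.py 531.4 -167.1 126 -9.55; python3 - <<'E'
from h import *
from fit import rect
s,ds=load('scene');t,dt=grab('top')
for n,im,d in(('scene',s,ds),('top',t,dt)):
    P=cloud(n,d); m=(P[...,0]>.585)&(P[...,0]<.64)&(abs(P[...,1]+.155)<.05)&(P[...,2]>.06)&(P[...,2]<.088)
    Q=P[m]; print(n,len(Q)); 
    if len(Q)>2: print(np.round(Q[Q[:,2]>.074]*1000).tolist())
cv2.imwrite('pics/c3.png',cv2.resize(s[130:250,200:320,::-1],(480,480),interpolation=cv2.INTER_CUBIC))
E
```

```text
309 plane slope x,y [-0.0022264  -0.02184798] z 0.0481455690577346
top surface ([556.9, -166.1], 125.1, 67.3, -11.8)
t 6.25 p [ 533.1 -168.4  227.1] yaw -9.55 q1,q6 [-0.43  1.31] F [-0.3  0.2 -0.2] w 34.2 gf 0.0
dp world [  -1.7    1.3 -101.1]
move then turn: dp [-0.0131 -0.0057  0.5056] turn [ 0.012 -0.076  0.   ] | turn then move dp [-0.0093 -0.0051  0.5057]
scene 40
[[611.0, -150.0, 81.0], [609.0, -148.0, 82.0], [608.0, -145.0, 83.0], [604.0, -147.0, 79.0], [613.0, -146.0, 81.0], [612.0, -144.0, 82.0], [608.0, -145.0, 79.0], [607.0, -141.0, 82.0], [615.0, -143.0, 81.0], [614.0, -140.0, 82.0], [611.0, -139.0, 82.0], [609.0, -138.0, 82.0], [616.0, -142.0, 79.0], [614.0, -141.0, 79.0], [612.0, -139.0, 78.0], [609.0, -139.0, 77.0], [615.0, -140.0, 76.0]]
top 3
[[615.0, -140.0, 78.0], [612.0, -140.0, 81.0]]
```

View pics/c3.png

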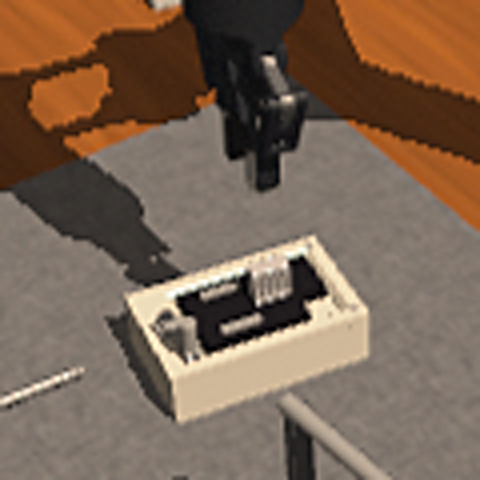

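```bash
cat > flat.py <<'E'
from h import *
from fit import rect
s,d=load('scene');P=cloud('scene',d)
a=np.radians(-9.55);X=(P[...,0]-.5413)*np.cos(a)+(P[...,1]+.1688)*np.sin(a);Y=-(P[...,0]-.5413)*np.sin(a)+(P[...,1]+.1688)*np.cos(a)
m=(abs(X)<.06)&(abs(Y)<.04)&(P[...,2]>.044)&(P[...,2]<.052)&(s.max(2)<75)
x,y,z=X[m],Y[m],P[...,2][m];c=np.linalg.lstsq(np.c_[x,y,np.ones(len(x))],z,rcond=None)[0]
print(len(x),'slopes',c,'rect in housing',rect(np.c_[x,y]))
E
python3 flat.py; python3 go.py 611 -144 190 -9.55
```

```text
306 slopes [-0.00078181 -0.01405725  0.04822614] rect in housing ([1.4, 2.0], 98.5, 61.1, 0.2)
t 6.3 p [ 531.8 -167.9  225.1] yaw -9.55 q1,q6 [-0.43  1.31] F [ 0.2 -0.1 -0.5] w 34.1 gf 0.0
dp world [ 79.2  23.9 -35.1]
move then turn: dp [ 0.3702 -0.1836  0.1767] turn [ 0.    -0.031 -0.   ] | turn then move dp [ 0.3707 -0.1836  0.1755]
```

Call:
{"fn": "servo_tool", "kwargs": {"moves": [{"dp":[0.124,-0.061,0.059],"delta_rot":[0,0,0],"fingers":0.4},{"dp":[0.123,-0.061,0.059],"delta_rot":[0,-0.03,0],"fingers":0.4},{"dp":[0.123,-0.061,0.059],"delta_rot":[0,0,0],"fingers":0.4},{"dp":[0,0,0.1],"delta_rot":[0,0,0],"fingers":0.4},{"dp":[0,0,0.08],"delta_rot":[0,0,0],"fingers":0.4}]}}

```text
clock: 6.8
position: [0.6099, -0.143, 0.1495]
ee_rot: [-0.001, 0.997, -0.083, -0.003]
contact_force: [-0.2, -0.3, 0.3]
width: 0.0346
gripper_force: 0.0
```

Call:
{"fn": "servo_tool", "kwargs": {"moves": [{"dp":[0,0,0.08],"delta_rot":[0,0,0],"fingers":0.4},{"dp":[0,0,0.02],"delta_rot":[0,0,0],"fingers":0.4},{"dp":[0,0,0],"delta_rot":[0,0,0],"fingers":0},{"dp":[0,0,0],"delta_rot":[0,0,0],"fingers":0},{"dp":[0,0,0],"delta_rot":[0,0,0],"fingers":0}], "force": 30}}

```text
clock: 7.3
position: [0.6099, -0.145, 0.1324]
ee_rot: [0.001, 0.997, -0.083, -0.002]
contact_force: [0.1, -5.7, -8.1]
width: 0.0102
gripper_force: 29.8
```

```bash
python3 go.py 572.9 -174.1 134 -9.55
```

```text
t 7.3 p [ 609.9 -145.   132.4] yaw -9.52 q1,q6 [-0.34  1.39] F [ 0.1 -5.7 -8.1] w 10.2 gf 29.8
dp world [-37.  -29.1   1.6]
move then turn: dp [-0.1582  0.1743 -0.0074] turn [0.015 0.03  0.005] | turn then move dp [-0.1581  0.1744 -0.0081]
```

Call:
{"fn": "servo_tool", "kwargs": {"moves": [{"dp":[-0.0327,0.006,-0.005],"delta_rot":[0,0,0],"fingers":0},{"dp":[-0.0311,0.0119,0],"delta_rot":[0,0,0],"fingers":0},{"dp":[-0.0283,0.0175,0],"delta_rot":[0,0,0],"fingers":0},{"dp":[-0.0246,0.0224,0],"delta_rot":[0,0,0],"fingers":0},{"dp":[-0.0201,0.0266,0],"delta_rot":[0,0,0],"fingers":0}]}}

```text
clock: 7.8
position: [0.5802, -0.1529, 0.1327]
ee_rot: [-0.004, 0.996, -0.084, -0.002]
contact_force: [2.0, 6.9, -10.1]
width: 0.0103
gripper_force: 29.9
```

Call:
{"fn": "servo_tool", "kwargs": {"moves": [{"dp":[-0.0148,0.0297,0],"delta_rot":[0,0,0],"fingers":0},{"dp":[-0.0091,0.032,0],"delta_rot":[0,0,0],"fingers":0},{"dp":[-0.0031,0.0333,0],"delta_rot":[0,0,0],"fingers":0},{"dp":[0,0,0],"delta_rot":[0,0,0],"fingers":0}]}}

```text
clock: 8.2
position: [0.5664, -0.169, 0.1325]
ee_rot: [-0.005, 0.996, -0.084, -0.008]
contact_force: [-8.6, 9.0, -0.4]
width: 0.0104
gripper_force: 30.9
```

```bash
python3 go.py 572.9 -174.1 134 -9.55
```

```text
t 8.2 p [ 566.4 -169.   132.5] yaw -9.59 q1,q6 [-0.41  1.33] F [-8.6  9.  -0.4] w 10.4 gf 30.9
dp world [ 6.5 -5.1  1.5]
move then turn: dp [ 0.0361  0.0197 -0.0083] turn [-0.091  0.175 -0.008] | turn then move dp [ 0.0362  0.0198 -0.0075]
```

Call:
{"fn": "servo_tool", "kwargs": {"moves": [{"dp":[0.02,0.01,0],"delta_rot":[-0.05,0.09,0],"fingers":0},{"dp":[0.015,0.015,0],"delta_rot":[-0.04,0.08,0],"fingers":0},{"dp":[0,0.005,0],"delta_rot":[0,0,0],"fingers":0},{"dp":[0,0,0],"delta_rot":[0,0,0],"fingers":0}]}}

```text
clock: 8.6
position: [0.5662, -0.1745, 0.1322]
ee_rot: [-0.001, 0.997, -0.083, -0.008]
contact_force: [-21.8, 9.6, 9.1]
width: 0.0105
gripper_force: 32.1
```

```bash
python3 go.py 572.9 -174.1 134 -9.55
```

```text
t 8.6 p [ 566.2 -174.5  132.2] yaw -9.53 q1,q6 [-0.41  1.32] F [-21.8   9.6   9.1] w 10.5 gf 32.1
dp world [6.7 0.4 1.8]
move then turn: dp [ 0.0327 -0.0075 -0.0093] turn [-0.008  0.153  0.003] | turn then move dp [ 0.0328 -0.0075 -0.0088]
```

Call:
{"fn": "servo_tool", "kwargs": {"moves": [{"dp":[-0.01,0,0],"delta_rot":[0,0,0],"fingers":0},{"dp":[0,0,0],"delta_rot":[0,0,0],"fingers":0.4},{"dp":[0,0,0],"delta_rot":[0,0,0],"fingers":0.4},{"dp":[0,0,0],"delta_rot":[0,0,0],"fingers":0.4},{"dp":[0,0,-0.1],"delta_rot":[0,0,0],"fingers":0.4}]}}

```text
clock: 9.1
position: [0.5753, -0.1801, 0.1526]
ee_rot: [0.004, 0.996, -0.083, 0.006]
contact_force: [-0.6, -0.1, -0.3]
width: 0.0342
gripper_force: 0.0
```

Call:
{"fn": "servo_tool", "kwargs": {"moves": [{"dp":[0,0,-0.2],"delta_rot":[0,0,0],"fingers":0.4},{"dp":[0,0,-0.2],"delta_rot":[0,0,0],"fingers":0.4},{"dp":[0,0,-0.2],"delta_rot":[0,0,0],"fingers":0.4},{"dp":[0,0,0],"delta_rot":[0,0,0],"fingers":0.4}]}}

```text
clock: 9.5
position: [0.5776, -0.1804, 0.2814]
ee_rot: [0.007, 0.996, -0.083, 0.014]
contact_force: [0.2, 0.6, -0.1]
width: 0.0344
gripper_force: 0.0
```

```bash
python3 - <<'E'
from h import *
s,d=grab('scene');P=cloud('scene',d)
a=np.radians(-9.55);X=(P[...,0]-.5413)*np.cos(a)+(P[...,1]+.1688)*np.sin(a);Y=-(P[...,0]-.5413)*np.sin(a)+(P[...,1]+.1688)*np.cos(a)
m=(abs(X-.045)<.04)&(abs(Y)<.05)&(P[...,2]>.06)&(P[...,2]<.088)&(X>.015)
print('pin top in housing',np.round(np.c_[X[m],Y[m],P[...,2][m]]*1000)[::2].tolist())
cv2.imwrite('pics/c4.png',cv2.resize(s[150:240,215:305,::-1],(450,450),interpolation=cv2.INTER_CUBIC))
E
python3 flat.py; python3 go.py 427 298.8 280 78.5
```

```text
pin top in housing [[34.0, -6.0, 79.0], [30.0, -2.0, 81.0], [36.0, 1.0, 82.0], [32.0, 4.0, 83.0], [37.0, 0.0, 78.0], [32.0, 5.0, 80.0], [37.0, 1.0, 75.0], [32.0, 4.0, 76.0], [37.0, 1.0, 71.0], [34.0, 7.0, 74.0], [36.0, -4.0, 64.0], [33.0, 5.0, 69.0], [27.0, 3.0, 65.0], [36.0, 4.0, 66.0], [30.0, 2.0, 62.0], [33.0, 3.0, 60.0], [69.0, -5.0, 61.0], [69.0, 2.0, 62.0], [71.0, 7.0, 60.0]]
260 slopes [-0.00060969 -0.01063553  0.04809245] rect in housing ([0.9, 2.6], 98.9, 61.5, -1.0)
t 9.55 p [ 576.3 -179.9  278.3] yaw -9.55 q1,q6 [-0.42  1.32] F [ 0.1  0.4 -0.4] w 34.3 gf 0.0
dp world [-149.3  478.7    1.7]
move then turn: dp [-1.1329 -2.2358 -0.0595] turn [  0.27   -0.113 -15.368] | turn then move dp [ 2.1965 -1.2089 -0.0086]
```

View pics/c4.png

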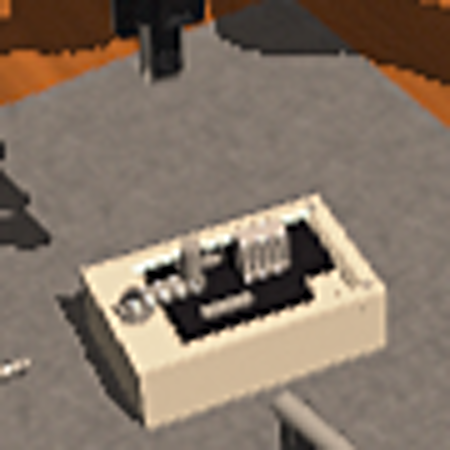

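Call:
{"fn": "servo_tool", "kwargs": {"moves": [{"dp":[0,0,0],"delta_rot":[0,0,-0.96],"fingers":0.5},{"dp":[0,0,0],"delta_rot":[0,0,-0.96],"fingers":0.5},{"dp":[0,0,0],"delta_rot":[0,0,-0.96],"fingers":0.5},{"dp":[0,0,0],"delta_rot":[0,0,-0.96],"fingers":0.5},{"dp":[0,0,0],"delta_rot":[0,0,-0.96],"fingers":0.5}]}}

```text
clock: 10.05
position: [0.5741, -0.179, 0.2728]
ee_rot: [0.006, 0.987, 0.158, 0.005]
contact_force: [-0.9, -0.9, -0.3]
width: 0.0428
gripper_force: 0.0
```

Call:
{"fn": "servo_tool", "kwargs": {"moves": [{"dp":[0,0,0],"delta_rot":[0,0,-0.96],"fingers":0.5},{"dp":[0,0,0],"delta_rot":[0,0,-0.96],"fingers":0.5},{"dp":[0,0,0],"delta_rot":[0,0,-0.96],"fingers":0.5},{"dp":[0,0,0],"delta_rot":[0,0,-0.96],"fingers":0.5},{"dp":[0,0,0],"delta_rot":[0,0,-0.96],"fingers":0.5}]}}

```text
clock: 10.55
position: [0.5741, -0.179, 0.2727]
ee_rot: [0.007, 0.922, 0.388, 0.004]
contact_force: [-0.3, 0.2, 0.0]
width: 0.0428
gripper_force: 0.0
```

Call:
{"fn": "servo_tool", "kwargs": {"moves": [{"dp":[0,0,0],"delta_rot":[0,0,-0.96],"fingers":0.5},{"dp":[0,0,0],"delta_rot":[0,0,-0.96],"fingers":0.5},{"dp":[0,0,0],"delta_rot":[0,0,-0.96],"fingers":0.5},{"dp":[0,0,0],"delta_rot":[0,0,-0.96],"fingers":0.5},{"dp":[0,0,0],"delta_rot":[0,0,-0.96],"fingers":0.5}]}}

```text
clock: 11.05
position: [0.5741, -0.179, 0.2727]
ee_rot: [0.008, 0.803, 0.596, 0.002]
contact_force: [0.1, -0.1, 0.6]
width: 0.0424
gripper_force: 0.0
```

Call:
{"fn": "servo_tool", "kwargs": {"moves": [{"dp":[0,0,0],"delta_rot":[0,0,-0.96],"fingers":0.5},{"dp":[0,0,0],"delta_rot":[0,0,0],"fingers":0.5},{"dp":[0,0,0],"delta_rot":[0,0,0],"fingers":0.5}]}}

```text
clock: 11.35
position: [0.5742, -0.179, 0.2732]
ee_rot: [0.008, 0.775, 0.632, 0.002]
contact_force: [0.5, -0.4, 0.4]
width: 0.0428
gripper_force: 0.0
```

```bash
python3 go.py 427 298.8 280 78.5
```

```text
t 11.35 p [ 574.2 -179.   273.2] yaw 78.33 q1,q6 [-0.42 -0.21] F [ 0.5 -0.4  0.4] w 42.8 gf 0.0
dp world [-147.2  477.8    6.8]
move then turn: dp [ 2.1905 -1.2028 -0.0675] turn [ 0.142  0.075 -0.028] | turn then move dp [ 2.1943 -1.1973 -0.034 ]
```

Straighten, then traverse in 12 rows.

Call:
{"fn": "servo_tool", "kwargs": {"moves": [{"dp":[0,0,0],"delta_rot":[0.142,0.075,-0.028],"fingers":0.5},{"dp":[0.18,-0.1,-0.003],"delta_rot":[0,0,0],"fingers":0.5},{"dp":[0.18,-0.1,-0.003],"delta_rot":[0,0,0],"fingers":0.5},{"dp":[0.18,-0.1,-0.003],"delta_rot":[0,0,0],"fingers":0.5},{"dp":[0.18,-0.1,-0.003],"delta_rot":[0,0,0],"fingers":0.5}]}}

```text
clock: 11.85
position: [0.5237, -0.0209, 0.2762]
ee_rot: [0.0, 0.774, 0.633, 0.0]
contact_force: [0.0, 0.3, 0.3]
width: 0.0428
gripper_force: 0.0
```

Call:
{"fn": "servo_tool", "kwargs": {"moves": [{"dp":[0.18,-0.1,-0.003],"delta_rot":[0,0,0],"fingers":0.5},{"dp":[0.18,-0.1,-0.003],"delta_rot":[0,0,0],"fingers":0.5},{"dp":[0.18,-0.1,-0.003],"delta_rot":[0,0,0],"fingers":0.5},{"dp":[0.18,-0.1,-0.003],"delta_rot":[0,0,0],"fingers":0.5},{"dp":[0.18,-0.1,-0.003],"delta_rot":[0,0,0],"fingers":0.5}]}}

```text
clock: 12.35
position: [0.4611, 0.1756, 0.2793]
ee_rot: [0.0, 0.774, 0.633, 0.0]
contact_force: [1.6, 0.3, 0.6]
width: 0.0426
gripper_force: 0.0
```

Call:
{"fn": "servo_tool", "kwargs": {"moves": [{"dp":[0.18,-0.1,0],"delta_rot":[0,0,0],"fingers":0.5},{"dp":[0.18,-0.1,0],"delta_rot":[0,0,0],"fingers":0.5},{"dp":[0.2,-0.1,0],"delta_rot":[0,0,0],"fingers":0.5},{"dp":[0,0,0],"delta_rot":[0,0,0],"fingers":0.5},{"dp":[0,0,0],"delta_rot":[0,0,0],"fingers":0.5}]}}

```text
clock: 12.85
position: [0.4247, 0.2965, 0.2788]
ee_rot: [0.001, 0.773, 0.634, -0.0]
contact_force: [0.3, -0.3, 0.2]
width: 0.0431
gripper_force: 0.0
```

```bash
python3 go.py 427 298.8 212 78.5
```

```text
t 12.85 p [424.7 296.5 278.8] yaw 78.73 q1,q6 [0.48 0.67] F [ 0.3 -0.3  0.2] w 43.1 gf 0.0
dp world [  2.3   2.3 -66.8]
move then turn: dp [0.0138 0.0089 0.3341] turn [0.009 0.012 0.041] | turn then move dp [0.0134 0.0091 0.3341]
```

Call:
{"fn": "servo_tool", "kwargs": {"moves": [{"dp":[0.0135,0.009,0.05],"delta_rot":[0,0,0.04],"fingers":0.5},{"dp":[0,0,0.12],"delta_rot":[0,0,0],"fingers":0.5},{"dp":[0,0,0.12],"delta_rot":[0,0,0],"fingers":0.5},{"dp":[0,0,0.044],"delta_rot":[0,0,0],"fingers":0.5},{"dp":[0,0,0],"delta_rot":[0,0,0],"fingers":0.5}], "force": 60}}

```text
clock: 13.35
position: [0.4271, 0.2966, 0.2106]
ee_rot: [0.0, 0.776, 0.631, -0.002]
contact_force: [-0.9, 0.0, 0.2]
width: 0.0425
gripper_force: 0.0
```

Call:
{"fn": "servo_tool", "kwargs": {"moves": [{"dp":[0,0,0],"delta_rot":[0,0,0],"fingers":0},{"dp":[0,0,0],"delta_rot":[0,0,0],"fingers":0},{"dp":[0,0,0],"delta_rot":[0,0,0],"fingers":0},{"dp":[0,0,0],"delta_rot":[0,0,0],"fingers":0},{"dp":[0,0,0],"delta_rot":[0,0,0],"fingers":0}]}}

```text
clock: 13.85
position: [0.427, 0.2985, 0.2134]
ee_rot: [0.0, 0.775, 0.632, 0.001]
contact_force: [-2.3, 0.5, 5.7]
width: 0.0093
gripper_force: 58.8
```

```bash
python3 go.py 427 298.8 292 78.5
```

```text
t 13.85 p [427.  298.5 213.4] yaw 78.37 q1,q6 [0.48 0.68] F [-2.3  0.5  5.7] w 9.3 gf 58.8
dp world [ 0.   0.3 78.6]
move then turn: dp [ 2.000e-03  2.000e-04 -3.928e-01] turn [ 0.01  -0.009 -0.022] | turn then move dp [ 1.700e-03 -2.000e-04 -3.928e-01]
```

Call:
{"fn": "servo_tool", "kwargs": {"moves": [{"dp":[0,0,-0.05],"delta_rot":[0,0,0],"fingers":0},{"dp":[0,0,-0.07],"delta_rot":[0,0,0],"fingers":0},{"dp":[0,0,-0.15],"delta_rot":[0,0,0],"fingers":0},{"dp":[0,0,-0.16],"delta_rot":[0,0,0],"fingers":0},{"dp":[0,0,0],"delta_rot":[0,0,0],"fingers":0}]}}

```text
clock: 14.35
position: [0.4298, 0.2992, 0.3034]
ee_rot: [0.002, 0.775, 0.632, 0.006]
contact_force: [1.0, 0.3, -1.3]
width: 0.0094
gripper_force: 58.7
```

Call:
{"fn": "servo_tool", "kwargs": {"moves": [{"dp":[0,0,0],"delta_rot":[0,0,-0.98],"fingers":0},{"dp":[0,0,0],"delta_rot":[0,0,-0.98],"fingers":0},{"dp":[0,0,0],"delta_rot":[0,0,-0.95],"fingers":0},{"dp":[0,0,0],"delta_rot":[0,0,0],"fingers":0}]}}

```text
clock: 14.75
position: [0.4273, 0.2979, 0.2978]
ee_rot: [0.001, 0.675, 0.738, -0.0]
contact_force: [-0.0, 0.1, -0.6]
width: 0.0092
gripper_force: 58.6
```

```bash
python3 go.py 560.8 149.1 297.4 95.05
```

```text
t 14.75 p [427.3 297.9 297.8] yaw 95.06 q1,q6 [0.48 0.39] F [-0.   0.1 -0.6] w 9.2 gf 58.6
dp world [ 133.5 -148.8   -0.4]
move then turn: dp [-0.7999  0.5995  0.0037] turn [0.01  0.013 0.001] | turn then move dp [-0.7998  0.5996  0.002 ]
```

Call:
{"fn": "servo_tool", "kwargs": {"moves": [{"dp":[-0.16,0.12,0],"delta_rot":[0,0,0],"fingers":0},{"dp":[-0.16,0.12,0],"delta_rot":[0,0,0],"fingers":0},{"dp":[-0.16,0.12,0],"delta_rot":[0,0,0],"fingers":0},{"dp":[-0.16,0.12,0],"delta_rot":[0,0,0],"fingers":0},{"dp":[-0.16,0.12,0],"delta_rot":[0,0,0],"fingers":0}]}}

```text
clock: 15.25
position: [0.5618, 0.1479, 0.2981]
ee_rot: [0.001, 0.676, 0.737, 0.0]
contact_force: [0.8, 0.7, -0.8]
width: 0.0088
gripper_force: 58.7
```

Call:
{"fn": "servo_tool", "kwargs": {"moves": [{"dp":[0,0,0],"delta_rot":[0,0,0],"fingers":0},{"dp":[0,0,0],"delta_rot":[0,0,0],"fingers":0},{"dp":[0,0,0],"delta_rot":[0,0,0],"fingers":0}]}}

```text
clock: 15.55
position: [0.5601, 0.1498, 0.2981]
ee_rot: [-0.0, 0.675, 0.737, -0.0]
contact_force: [0.3, 0.2, -1.5]
width: 0.0092
gripper_force: 58.9
```

```bash
cat > tag.py <<'E'
from h import *
import sys
from fit import rect
# points near the tag in rail frame: x_r,y_r, z
s,d=grab('scene');P=cloud('scene',d);a=np.radians(5.05);o=np.array([.6252,.2151])
x=P[...,0]-o[0];y=P[...,1]-o[1];X=x*np.cos(a)+y*np.sin(a);Y=-x*np.sin(a)+y*np.cos(a)
xc,yc,zb=[float(v)/1000 for v in sys.argv[1:4]]  # tag x,y in rail frame, bottom z
for nm,lo,hi in(('plate',.0,.055),('leg',.062,.09),('hook',.093,.124)):
    m=(abs(X-xc)<.035)&(abs(Y-yc)<.05)&(P[...,2]>zb+lo-.006)&(P[...,2]<zb+hi)&(abs(s.astype(int).max(2)-s.min(2))<40)
    q=np.c_[X,Y,P[...,2]].reshape(-1,3)[m.ravel()]*1000
    if len(q)>3: print(nm,len(q),np.round(np.percentile(q,[2,50,98],axis=0),1).tolist())
print
cv2.imwrite(sys.argv[4],cv2.resize(s[170:400,250:480,::-1],(600,600),interpolation=cv2.INTER_CUBIC))
E
python3 tag.py -70 -60 94 pics/c5.png; python3 go.py 630.5 155.3 297.4 95.05
```

```text
plate 321 [[-19.3, -17.4, -15.3], [53.4, 55.9, 57.3], [139.0, 140.7, 140.6]]
leg 107 [[-7.0, -5.5, -3.5], [47.7, 49.6, 51.0], [117.7, 127.5, 129.3]]
hook 142 [[-34.8, -32.3, -30.8], [10.8, 12.3, 13.9], [64.1, 65.7, 66.4]]
t 15.6 p [560.  150.1 298.3] yaw 95.08 q1,q6 [0.14 0.05] F [ 0.2 -0.8 -0.3] w 8.9 gf 58.9
dp world [70.5  5.2 -0.9]
move then turn: dp [-0.0052  0.3532  0.0043] turn [0.001 0.004 0.005] | turn then move dp [-0.005   0.3532  0.0043]
```

View pics/c5.png

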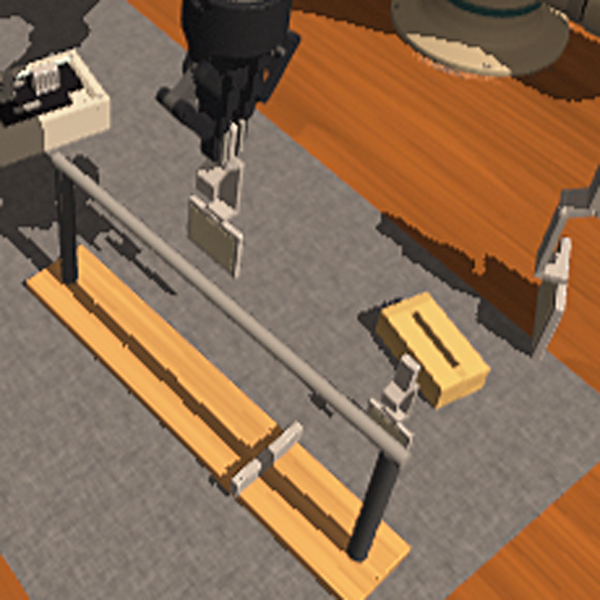

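Picture c5: tag held upright at (215,215), opening toward the rail. I fix an array bug in the measurement and reuse the same picture.

```bash
sed -i "s/np.c_\[X,Y,P\[...,2\]\]/np.stack([X,Y,P[...,2]],-1)/; s/^s,d=grab('scene')/s,d=(load if len(sys.argv)>5 else grab)('scene')/; /^print$/d" tag.py; python3 tag.py -70 -60 94 pics/x.png 1
python3 - <<'E'
from h import *
# rail line refit in rail frame
s,d=load('scene');P=cloud('scene',d);a=np.radians(5.05);x=P[...,0]-.6252;y=P[...,1]-.2151
X=x*np.cos(a)+y*np.sin(a);Y=-x*np.sin(a)+y*np.cos(a);Z=P[...,2]
for y0 in(-.15,-.1,-.05,0,.05,.1):
    m=(abs(X)<.012)&(abs(Y-y0)<.02)&(Z>.155)&(Z<.19); print(y0,m.sum(),np.round(np.percentile(X[m]*1000,[3,97]),1),np.round(np.percentile(Z[m]*1000,[3,97]),1))
E
```

```text
plate 321 [[-71.4, -88.5, 97.0], [-67.2, -57.0, 124.3], [-65.7, -30.2, 148.2]]
leg 107 [[-86.1, -80.6, 150.1], [-82.4, -58.3, 162.8], [-66.0, -34.8, 182.8]]
hook 142 [[-85.9, -69.7, 181.6], [-62.9, -57.6, 200.8], [-52.1, -49.7, 217.2]]
-0.15 93 [-4.5  6.3] [158.9 177.6]
-0.1 92 [-4.4  5.8] [169.3 177.8]
-0.05 102 [-4.2  6.1] [169.6 177.5]
0 116 [-4.4  6.2] [170.3 178.4]
0.05 128 [-5.   5.8] [169.6 178.4]
0.1 146 [-4.9  5.7] [170.1 177.8]
```

Call:
{"fn": "servo_tool", "kwargs": {"moves": [{"dp":[-0.003,0.1,0.003],"delta_rot":[0,0,0],"fingers":0},{"dp":[0,0.1,0],"delta_rot":[0,0,0],"fingers":0},{"dp":[0,0.1,0],"delta_rot":[0,0,0],"fingers":0},{"dp":[0,0.056,0],"delta_rot":[0,0,0],"fingers":0},{"dp":[0,0,0],"delta_rot":[0,0,0],"fingers":0}]}}

```text
clock: 16.1
position: [0.6324, 0.1559, 0.2975]
ee_rot: [0.001, 0.675, 0.738, 0.0]
contact_force: [0.6, -0.5, -0.8]
width: 0.0094
gripper_force: 58.9
```

Call:
{"fn": "servo_tool", "kwargs": {"moves": [{"dp":[0,0,0],"delta_rot":[0,0,0],"fingers":0},{"dp":[0,0,0],"delta_rot":[0,0,0],"fingers":0}]}}

```text
clock: 16.3
position: [0.6307, 0.1552, 0.298]
ee_rot: [0.0, 0.675, 0.738, -0.0]
contact_force: [-0.5, 0.1, -0.6]
width: 0.0091
gripper_force: 58.9
```

```bash
python3 go.py 631.2 155.3 262 95.05;python3 tag.py 0 -60 94 pics/x.png
```

```text
t 16.3 p [630.7 155.2 298. ] yaw 95.09 q1,q6 [0.13 0.05] F [-0.5  0.1 -0.6] w 9.1 gf 58.9
dp world [  0.5   0.1 -36. ]
move then turn: dp [0.0002 0.0023 0.18  ] turn [-0.001  0.007  0.006] | turn then move dp [1.0e-04 2.3e-03 1.8e-01]
plate 320 [[-1.2, -89.8, 97.6], [3.6, -56.9, 124.0], [4.9, -30.9, 148.2]]
leg 297 [[-13.0, -107.2, 150.4], [1.1, -53.6, 174.3], [6.0, -11.5, 181.1]]
hook 134 [[-14.6, -70.1, 181.8], [8.7, -57.0, 201.6], [18.5, -50.0, 216.5]]
```

Call:
{"fn": "servo_tool", "kwargs": {"moves": [{"dp":[0,0,0.05],"delta_rot":[0,0,0],"fingers":0},{"dp":[0,0,0.05],"delta_rot":[0,0,0],"fingers":0},{"dp":[0,0,0.04],"delta_rot":[0,0,0],"fingers":0},{"dp":[0,0,0.02],"delta_rot":[0,0,0],"fingers":0},{"dp":[0,0,0],"delta_rot":[0,0,0],"fingers":0}]}}

```text
clock: 16.85
position: [0.6315, 0.1548, 0.2646]
ee_rot: [-0.0, 0.675, 0.738, -0.001]
contact_force: [0.3, -0.6, -1.5]
width: 0.0093
gripper_force: 59.0
```

Call:
{"fn": "servo_tool", "kwargs": {"moves": [{"dp":[0,0,0.01],"delta_rot":[0,0,0],"fingers":0},{"dp":[0,0,0.005],"delta_rot":[0,0,0],"fingers":0},{"dp":[0,0,0],"delta_rot":[0,0,0],"fingers":0}]}}

```text
clock: 17.15
position: [0.632, 0.155, 0.2631]
ee_rot: [0.001, 0.675, 0.738, 0.0]
contact_force: [-0.4, 0.1, -1.0]
width: 0.009
gripper_force: 59.0
```

```bash
python3 go.py 631.2 155.3 262 95.05;python3 tag.py 0 -60 58 pics/x.png
```

```text
t 17.15 p [632.  155.  263.1] yaw 95.06 q1,q6 [0.13 0.05] F [-0.4  0.1 -1. ] w 9.0 gf 59.0
dp world [-0.8  0.3 -1.1]
move then turn: dp [ 0.0021 -0.004   0.0053] turn [0.013 0.007 0.001] | turn then move dp [ 0.002  -0.004   0.0053]
plate 272 [[0.8, -88.5, 64.2], [5.0, -57.8, 90.0], [6.3, -30.9, 112.3]]
leg 129 [[-13.5, -86.8, 114.1], [-1.7, -59.0, 120.3], [5.3, -33.3, 139.5]]
hook 236 [[-12.0, -103.9, 155.6], [4.9, -51.1, 174.5], [19.6, -12.5, 180.7]]
```

Call:
{"fn": "servo_tool", "kwargs": {"moves": [{"dp":[0.05,-0.004,0.003],"delta_rot":[0,0,0],"fingers":0},{"dp":[0.05,0,0],"delta_rot":[0,0,0],"fingers":0},{"dp":[0.05,0,0],"delta_rot":[0,0,0],"fingers":0},{"dp":[0.05,0,0],"delta_rot":[0,0,0],"fingers":0},{"dp":[0.05,0,0],"delta_rot":[0,0,0],"fingers":0}]}}

```text
clock: 17.7
position: [0.6265, 0.2059, 0.2623]
ee_rot: [0.001, 0.675, 0.738, 0.0]
contact_force: [0.2, 0.2, -0.5]
width: 0.009
gripper_force: 59.0
```

Call:
{"fn": "servo_tool", "kwargs": {"moves": [{"dp":[0.05,0,0],"delta_rot":[0,0,0],"fingers":0},{"dp":[0.05,0,0],"delta_rot":[0,0,0],"fingers":0},{"dp":[0.04,0,0],"delta_rot":[0,0,0],"fingers":0},{"dp":[0,0,0],"delta_rot":[0,0,0],"fingers":0},{"dp":[0,0,0],"delta_rot":[0,0,0],"fingers":0}]}}

```text
clock: 18.2
position: [0.6241, 0.233, 0.2623]
ee_rot: [0.0, 0.675, 0.738, 0.0]
contact_force: [-0.3, 0.2, 0.2]
width: 0.0088
gripper_force: 59.0
```

```bash
python3 go.py 618.4 294.3 262.5 95.05
```

```text
t 18.2 p [624.1 233.  262.3] yaw 95.08 q1,q6 [0.25 0.16] F [-0.3  0.2  0.2] w 8.8 gf 59.0
dp world [-5.7 61.3  0.2]
move then turn: dp [ 0.3077 -0.0012 -0.0012] turn [0.008 0.003 0.006] | turn then move dp [ 0.3077 -0.0014 -0.0011]
```

Call:
{"fn": "servo_tool", "kwargs": {"moves": [{"dp":[0.06,0,0],"delta_rot":[0,0,0],"fingers":0},{"dp":[0.07,0,0],"delta_rot":[0,0,0],"fingers":0},{"dp":[0.07,0,0],"delta_rot":[0,0,0],"fingers":0},{"dp":[0.06,0,0],"delta_rot":[0,0,0],"fingers":0},{"dp":[0.048,0,0],"delta_rot":[0,0,0],"fingers":0}]}}

```text
clock: 18.7
position: [0.6184, 0.2953, 0.2622]
ee_rot: [0.001, 0.675, 0.738, -0.0]
contact_force: [-0.5, -2.4, 1.6]
width: 0.0092
gripper_force: 59.2
```

Call:
{"fn": "servo_tool", "kwargs": {"moves": [{"dp":[0,0,0.005],"delta_rot":[0,0,0],"fingers":0},{"dp":[0,0,0],"delta_rot":[0,0,0],"fingers":0},{"dp":[0,0,0],"delta_rot":[0,0,0],"fingers":0}]}}

```text
clock: 19.0
position: [0.6183, 0.2961, 0.2621]
ee_rot: [-0.001, 0.675, 0.738, 0.002]
contact_force: [-3.1, 4.7, 5.1]
width: 0.0089
gripper_force: 59.8
```

```bash
python3 go.py 618.4 294.3 262 95.05;python3 tag.py 0 79 58 pics/c6.png
```

```text
t 19.0 p [618.3 296.1 262.1] yaw 95.09 q1,q6 [0.34 0.25] F [-3.1  4.7  5.1] w 8.9 gf 59.8
dp world [ 0.1 -1.8 -0.1]
move then turn: dp [-0.0091 -0.0004  0.0007] turn [ 0.015 -0.036  0.006] | turn then move dp [-0.0091 -0.0004  0.0007]
plate 360 [[0.2, 53.8, 62.8], [3.7, 84.3, 89.2], [5.1, 111.4, 112.6]]
leg 122 [[-13.6, 56.8, 114.1], [-1.5, 84.2, 118.7], [4.2, 107.6, 135.8]]
hook 288 [[-13.2, 37.4, 154.4], [4.6, 90.9, 174.3], [18.1, 127.0, 179.9]]
```

View pics/c6.png

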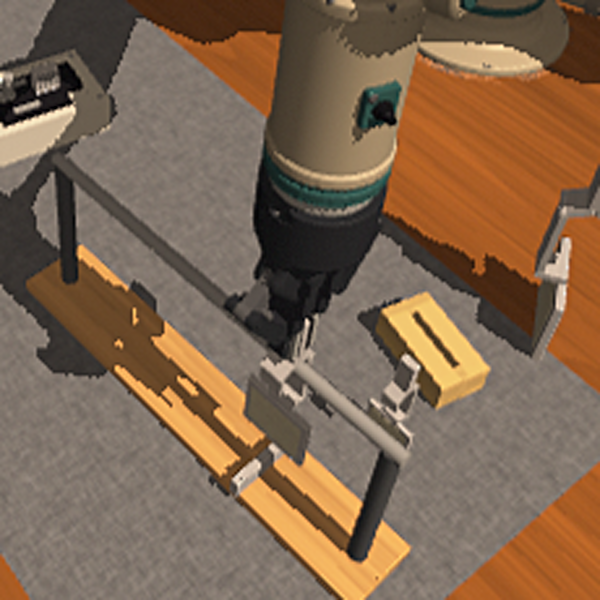

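Call:
{"fn": "servo_tool", "kwargs": {"moves": [{"dp":[-0.012,0,0],"delta_rot":[0,0,0],"fingers":0},{"dp":[0,0,0],"delta_rot":[0,0,0],"fingers":0},{"dp":[0,0,0],"delta_rot":[0,0,0],"fingers":0.15},{"dp":[0,0,0],"delta_rot":[0,0,0],"fingers":0.3},{"dp":[0,0,0],"delta_rot":[0,0,0],"fingers":0.5}]}}

```text
clock: 19.55
position: [0.6194, 0.2911, 0.2607]
ee_rot: [0.001, 0.675, 0.738, -0.0]
contact_force: [-0.3, -0.9, -0.0]
width: 0.0388
gripper_force: 0.0
```

Call:
{"fn": "servo_tool", "kwargs": {"moves": [{"dp":[0,0,0],"delta_rot":[0,0,0],"fingers":0.5},{"dp":[0,0,0],"delta_rot":[0,0,0],"fingers":0.5},{"dp":[0,0,-0.05],"delta_rot":[0,0,0],"fingers":0.5},{"dp":[0,0,-0.1],"delta_rot":[0,0,0],"fingers":0.5},{"dp":[0,0,-0.15],"delta_rot":[0,0,0],"fingers":0.5}]}}

```text
clock: 20.05
position: [0.6184, 0.2913, 0.3207]
ee_rot: [-0.0, 0.675, 0.738, -0.001]
contact_force: [0.4, 1.3, -0.5]
width: 0.0428
gripper_force: 0.0
```

Call:
{"fn": "servo_tool", "kwargs": {"moves": [{"dp":[0,0,-0.2],"delta_rot":[0,0,0],"fingers":0.5},{"dp":[0,0,0],"delta_rot":[0,0,0],"fingers":0.5},{"dp":[0,0,0],"delta_rot":[0,0,0],"fingers":0.5},{"dp":[0,0,0],"delta_rot":[0,0,0],"fingers":0.5},{"dp":[0,0,0],"delta_rot":[0,0,0],"fingers":0.5}]}}

```text
clock: 20.55
position: [0.6185, 0.2914, 0.3597]
ee_rot: [-0.0, 0.675, 0.738, -0.001]
contact_force: [0.3, -0.5, 0.7]
width: 0.0428
gripper_force: 0.0
```

```bash
python3 go.py;python3 tag.py 0 79 58 pics/c7.png; python3 flat.py; cp pics/c7.png pics/c7a.png; sleep 0; python3 tag.py 0 79 58 pics/x.png
```

```text
t 20.55 p [618.5 291.4 359.7] yaw 95.06 q1,q6 [0.34 0.25] F [ 0.3 -0.5  0.7] w 42.8 gf 0.0
plate 341 [[-1.9, 49.8, 62.2], [2.0, 81.9, 89.8], [3.5, 107.7, 112.5]]
leg 122 [[-14.7, 51.1, 114.1], [-1.6, 81.3, 118.5], [3.1, 103.2, 136.4]]
hook 365 [[-11.8, 31.3, 154.6], [3.5, 85.4, 175.2], [18.1, 126.8, 180.7]]
285 slopes [-0.00586076 -0.02170839  0.04827839] rect in housing ([0.2, 1.6], 108.6, 70.0, 10.3)
plate 334 [[-3.1, 49.3, 62.4], [0.5, 80.8, 89.1], [2.2, 107.5, 112.4]]
leg 109 [[-15.0, 52.4, 114.2], [-2.7, 81.9, 118.8], [2.3, 106.2, 135.2]]
hook 364 [[-13.4, 31.4, 154.6], [3.5, 85.8, 175.0], [17.6, 126.5, 180.2]]
```

View pics/c7.png

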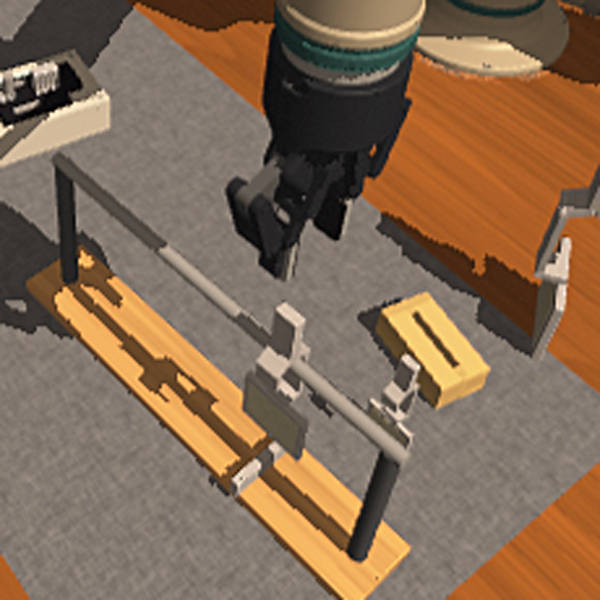

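Call:
{"fn": "servo_tool", "kwargs": {"moves": [{"dp":[0,0,0],"delta_rot":[0,0,0],"fingers":0.5},{"dp":[0,0,0],"delta_rot":[0,0,0],"fingers":0.5},{"dp":[0,0,0],"delta_rot":[0,0,0],"fingers":0.5},{"dp":[0,0,0],"delta_rot":[0,0,0],"fingers":0.5},{"dp":[0,0,0],"delta_rot":[0,0,0],"fingers":0.5}]}}

```text
clock: 21.15
position: [0.6189, 0.2916, 0.3612]
ee_rot: [0.001, 0.675, 0.738, 0.0]
contact_force: [0.2, -0.5, 0.3]
width: 0.0424
gripper_force: 0.0
```

Call:
{"fn": "servo_tool", "kwargs": {"moves": [{"dp":[0,0,0],"delta_rot":[0,0,0],"fingers":0.5},{"dp":[0,0,0],"delta_rot":[0,0,0],"fingers":0.5},{"dp":[0,0,0],"delta_rot":[0,0,0],"fingers":0.5},{"dp":[0,0,0],"delta_rot":[0,0,0],"fingers":0.5},{"dp":[0,0,0],"delta_rot":[0,0,0],"fingers":0.5}]}}

```text
clock: 21.65
position: [0.6189, 0.2916, 0.3612]
ee_rot: [0.001, 0.675, 0.738, 0.0]
contact_force: [0.1, -0.4, -0.6]
width: 0.0426
gripper_force: 0.0
```

Call:
{"fn": "servo_tool", "kwargs": {"moves": [{"dp":[0,0,0],"delta_rot":[0,0,0],"fingers":0.5},{"dp":[0,0,0],"delta_rot":[0,0,0],"fingers":0.5},{"dp":[0,0,0],"delta_rot":[0,0,0],"fingers":0.5},{"dp":[0,0,0],"delta_rot":[0,0,0],"fingers":0.5},{"dp":[0,0,0],"delta_rot":[0,0,0],"fingers":0.5}]}}

```text
clock: 22.15
position: [0.6189, 0.2916, 0.3612]
ee_rot: [0.001, 0.675, 0.738, 0.0]
contact_force: [0.3, 0.3, 0.1]
width: 0.0425
gripper_force: 0.0
```

Call:
{"fn": "servo_tool", "kwargs": {"moves": [{"dp":[0,0,0],"delta_rot":[0,0,0],"fingers":0.5},{"dp":[0,0,0],"delta_rot":[0,0,0],"fingers":0.5},{"dp":[0,0,0],"delta_rot":[0,0,0],"fingers":0.5},{"dp":[0,0,0],"delta_rot":[0,0,0],"fingers":0.5},{"dp":[0,0,0],"delta_rot":[0,0,0],"fingers":0.5}]}}

```text
clock: 22.65
position: [0.6189, 0.2916, 0.3612]
ee_rot: [0.001, 0.675, 0.738, 0.0]
contact_force: [0.0, -0.4, 0.9]
width: 0.0428
gripper_force: 0.0
```

```bash
for i in 1 2 3 4 5 6; do python3 tag.py 0 79 58 pics/x.png | grep plate; done; python3 - <<'E'
from h import *
from fit import rect
grab('top')
for n in('scene','top'):
    s,d=load(n);P=cloud(n,d)
    a=np.radians(-9.55);x=P[...,0]-.5413;y=P[...,1]+.1688;X=x*np.cos(a)+y*np.sin(a);Y=-x*np.sin(a)+y*np.cos(a);Z=P[...,2]
    m=(abs(X)<.047)&(abs(Y)<.027)&(abs(Z-.048)<.005)&~((abs(X+.01)<.02)&(abs(Y)<.012))&~((X>.02)&(abs(Y)<.012))
    A=np.c_[X[m],Y[m],np.ones(m.sum())];c=np.linalg.lstsq(A,Z[m],rcond=None)[0];r=Z[m]-A@c;k=abs(r)<.0015
    c=np.linalg.lstsq(A[k],Z[m][k],rcond=None)[0]; print(n,m.sum(),k.sum(),'slopes,z',c)
    f=(abs(X+.01)<.025)&(abs(Y)<.018)&(Z>.066)&(Z<.083); print('fin',f.sum(),rect(np.c_[X[f],Y[f]]) if f.sum()>3 else '')
E
```

```text
plate 320 [[-4.7, 49.9, 63.1], [-0.8, 81.1, 90.1], [1.2, 107.7, 112.6]]
plate 320 [[-4.9, 49.8, 62.8], [-1.0, 81.6, 89.3], [1.0, 107.7, 112.6]]
plate 316 [[-5.0, 50.1, 62.4], [-1.0, 81.2, 89.8], [1.0, 107.5, 112.3]]
plate 317 [[-4.8, 49.8, 63.6], [-1.0, 80.9, 89.5], [1.2, 107.7, 112.6]]
plate 321 [[-5.0, 50.1, 62.1], [-1.0, 80.8, 89.6], [1.0, 107.6, 112.3]]
plate 318 [[-5.2, 49.9, 63.1], [-1.0, 80.6, 89.6], [1.1, 107.5, 112.1]]
scene 209 139 slopes,z [ 0.00315852 -0.00135106  0.0483368 ]
fin 59 ([-9.2, 0.9], 28.1, 16.2, 0.6)
top 390 194 slopes,z [ 0.00728153 -0.0051298   0.04767487]
fin 57 ([-9.9, 1.5], 27.3, 14.4, 7.4)
```

Everything is at rest: the module is home and flat, the latch is at its stop, and the tag hangs about 1 mm from the marker bar's line. I'm handing in.

```bash
python3 -c "
from h import *
print(manip.sign_off())"
```

```text
the job is handed in; nothing more can be done
None
```

The job is handed in, with no verdict returned: by my last camera measurements the module is home and flat, the latch is at its stop, and the tag hangs still about 1 mm from the marker bar's line; I didn't re-measure the bystanders, but no move went near them.

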